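# Roll the edge trim home

### The arm

A 6-joint arm with a two-finger parallel gripper is mounted at the origin on a cart in front of the work surface, level with it; the furniture and walls round the work are solid. World frame = base frame: x ahead of the robot, y to its left, z up, the work surface at z = 0. Lengths are in m, angles in rad, forces in N, time in s.
With the tool pointing down it reaches from about 0.375 to 0.9 m from the base axis. Payload 3.1 kg.
Tool frame: the origin (TCP) lies between the finger pads; the fingertips stand 8 mm ahead of it and the grasp point (between the pads) lies 11 mm behind it; z points along the fingers, y is the line along which they close (so a half turn about z gives the same grasp; the last joint's range is limited). The gripper opens to 85 mm and grips with 20 to 120 N. Pads are 22 mm wide; open, the fingers measure 114 mm over their backs; the gripper's body (76 mm by 85 mm) begins 54 mm behind the grasp point. The pads swing forward as they close: fully open they stand 13 mm farther back than shut.
Start: joints at [-1.514, 0.527, 1.433, -0, 1.181, -0.178], TCP at [0.146, -0.608, 0.239] pointing down, gripper open.
Joint ranges: [-3.08, 3.08], [-0.75, 2.2], [0.22, 2.44], [-1.43, 4.57], [0, 2.65], [-2.85, 2.85]. Speed limits (rad/s): [2.79, 2.79, 3.14, 3.14, 3.14, 3.14].

### API

Orientations are given as a unit quaternion [x, y, z, w].
In Python, from station import readout, cams, sign_off gives the robot as it stands.
- The arm moves only by the tool send_rows, never from a script. Its argument "commands" is text: rows parted by semicolons, each of 5 numbers parted by spaces: the finger opening in mm, from 0 to 85.4, then the shift along the tool's x, y, z each as a share of 0.02 m, from -1 to 1, then the turn about the tool's z as a share of 4 degrees, from -1 to 1. In form: grip dx dy dz spin; .... A call has 1 to 20 rows; each row shifts and turns the commanded pose from where the row before left it, along the tool's axes as they then stand; what a row does not reach is not made up. A row lasts 1/12 s, in which the tool goes at most 41.7 mm and 7.16 degrees, less where a joint would pass 70% of its speed; a pose out of reach is approached as far as the arm can. A call with a number of a shift or a turn outside -1 to 1 is refused whole. A call with a gripper value outside its range is refused whole. The fingers move at their own pace and stop on an object; "grip_force" is the grip in N (left out, the last holds). Time passes only in rows, so rows that do not move let the fingers close. It gives the time, the measured TCP pose, the force, the opening and the grip force at its end, in the units of the state.
- readout.sense(): the state, without advancing time (a new reading comes with each control period).
- cams.snapshot(name): name is "scene" or "top" or "wrist"; returns a dict with "pixels" (480x640x3 uint8, red, green, blue), "intrinsics" (3x3 intrinsics, pixels), "eye" and "rotation" of the camera in the world. Camera axes: x right, y down, z forward; pixel columns grow to the right and rows downward; lengths in m; the calibration is good to about 2 mm. The wrist camera is an equidistant fisheye: a pixel r from the principal point sees the ray r / f radians off the axis. A picture is of the moment at which its call begins. There is no depth.
- sign_off(): hands the job in; it is judged then, once.
The state is a dict: "t": time; "q": joint angles; "qd": joint speeds; "tau": joint torques, N m; "tcp_pos": TCP position; "tool_rot": TCP orientation; "force": force on the tool from outside, world axes, zero at the start; "ft_torque": the same for the moment, N m; "finger_gap": opening from 0.0 (shut) to 1.0 (fully open); "gripper_force": force on a finger pad.
Only numpy, scipy, OpenCV 4.12 (cv2) and the standard library are available. Lean on these libraries where they do the work, as an engineer would, in place of code of your own. Each camera call takes 0.05 s, during which the arm holds its last target. There are 200 camera calls.

### The job

Take the hand roller out of its wooden rest and roll the grey T-section trim down into the slot of the board's upper edge until it lies flush from end to end: start on the end that is already seated and work toward the raised end with firm pressure all the way, pushing down with about 20 N (under 10 N the barbs do not bite, over 45 N the trim is marked). Do it with the roller, not with the gripper, then hang the roller back upright in its rest and leave the other tools where they lie.

Things in the scene. Friction and masses are not known exactly. Their poses are not given: they have to be found in the camera images.
- stand: Two notched wooden feet with wedges, fast on the bench, that hold a board on edge. Origin at bench level below the middle of the trim; x runs level along the board, from the trim's seated end (x = -133 mm) to its raised end (x = +133 mm); y across the board, z up. Feet: x = -115 to -45 and 45 to 115 mm, y = -53 to 59 mm, 72 mm high. Nothing here yields but the trim.
- seat_start (a point): Nominal seated end of the trim's seat: middle (y) of the upper edge of the board, 105 mm above the bench; axes as the stand's. The board (plywood, white faces, 22 mm thick, 290 mm long, longer than the trim by 10 to 14 mm at the ends) was wedged by eye: its real edge is up to 4 mm higher or lower here and slopes from here on, up or down, by as much as 0.025 rad. Not measured.
- seat_end (a point): Nominal raised end of the trim's seat, 105 mm above the bench (the board's real edge may be up to 11 mm higher or lower here). The trim: grey plastic T-strip, 266 mm long, 25 mm wide, cap 3 mm thick (its top is 3 mm above the board's edge when home), barbed tongue in the slot along the edge. Its first 38 mm are home, then it climbs to 11 to 13 mm proud.
- roller: Hand roller, 0.35 to 0.5 kg, handle up in its rest. Origin on the wheel's axis, x the rolling direction (either way), y along the axle, z up the handle. Heights above the axis: steel crown plate 64 x 58 mm (x, y) from 24 to 30 mm, ferrule 33 x 33 mm to 37 mm, wooden handle 30 x 30 mm square (flats facing x and y) to 101 mm, domed top to 108 mm. Steel fork 40 mm wide (y).
- roller_wheel: The roller's rubber wheel, 40 mm diameter, 30 mm wide, turning freely; the rubber gives about 1 mm under 25 N; origin at its centre, y along the axle; x and z turn with it.
- roller_axle (a point): The centre of the roller's wheel, on its axle; axes as those of the roller.
- rest: Dark wooden block, 100 x 92 x 60 mm (x, y, z), fixed to the bench. Origin in the middle of its underside, z up. A square well 46 x 46 mm, 50 mm deep, 3 mm chamfer, is sunk in the middle of its top: the roller's fork and wheel (40 x 40 mm) hang in it, the crown plate lies on top, so the axis is 36 mm above the bench. It fits any quarter turn round.
- trim_1 (a joint): How far the trim stands proud of its seat at 76 mm from its seated end, in m: 0 home, growing upward. The trim bends but does not spring back: its barbs hold it where it was pushed to, and pushing takes 5 to 10 N at the place pushed. Home, it is backed by the board and gives no more.
- trim_2 (a joint): How far the trim stands proud of its seat at 114 mm from its seated end, in m: 0 home, growing upward.
- trim_3 (a joint): How far the trim stands proud of its seat at 152 mm from its seated end, in m: 0 home, growing upward.
- trim_4 (a joint): How far the trim stands proud of its seat at 190 mm from its seated end, in m: 0 home, growing upward.
- trim_5 (a joint): How far the trim stands proud of its seat at 228 mm from its seated end, in m: 0 home, growing upward.
- trim_6 (a joint): How far the trim stands proud of its seat at 266 mm from its seated end, in m: 0 home, growing upward (this is the raised end).
- try_square: The try square lying on the bench in front, 197 x 111 x 18 mm; bystander, leave it.
- tape_measure: The yellow tape measure on the right, 35 x 84 x 69 mm; bystander, leave it.
- chisel: The chisel with the yellow handle on the right, 242 mm long; bystander, leave it.

How it is judged:
By the outcome, as a careful person would: the job done as asked, in the order asked, and still so for the second after the job is handed in, with the robot touching nothing.
It also fails if it takes over 66 s, if anything falls off the work surface, if the arm or the gripper's body presses on something with over 40 N, if the wrist force passes 120 N, or if a joint passes its speed limit or range.

## Working session

There is one attempt and no reset: what is moved stays moved. The work goes in short steps, Python scripts to look and compute and a tool call to move; the robot and the scene stay as the last step left them, time stands still between calls to the robot, and variables do not carry over. Pictures are saved under pics/ and viewed, at most 13 in all, crops included, and the job is handed in when it is done.

Besides the shell and the picture viewer there is one more tool, called after "Request:" as name(argument=value, ...) on one line, values as JSON. send_rows: Moves the arm, as the interface text tells. Its arguments: {"type":"object","properties":{"commands":{"type":"string"},"grip_force":{"type":"number"}},"required":["commands"]}

```bash
mkdir -p pics; ls; python3 - <<'E'
from station import readout,cams
import cv2
s=readout.sense(); print({k:s[k] for k in('t','tcp_pos','tool_rot','force','finger_gap')})
for n in("scene","top"):
    d=cams.snapshot(n); cv2.imwrite(f"pics/{n}0.png",d["pixels"][:,:,::-1]); print(n,d["intrinsics"],d["eye"],d["rotation"])
E
```

```text
pics
{'t': 0.0, 'tcp_pos': array([ 0.14598392, -0.606971  ,  0.23833417]), 'tool_rot': array([ 9.93058318e-01,  1.17617922e-01,  6.11639320e-05, -1.09478199e-03]), 'force': array([ 0.61570478,  0.11452421, -0.31333703]), 'finger_gap': 0.9968557654601246}
scene [[553.48391483   0.         326.11472668]
 [  0.         553.48391483 229.30561169]
 [  0.           0.           1.        ]] [-0.26214719  0.51732866  0.64489419] [-0.36406119  0.77998102 -0.46649864  0.20363712]
top [[443.87075956   0.         313.94979855]
 [  0.         443.87075956 246.42234388]
 [  0.           0.           1.        ]] [ 0.43078119 -0.12928115  0.9818348 ] [ 0.71034157 -0.70305909  0.02273384 -0.024616  ]
```

View pics/scene0.png

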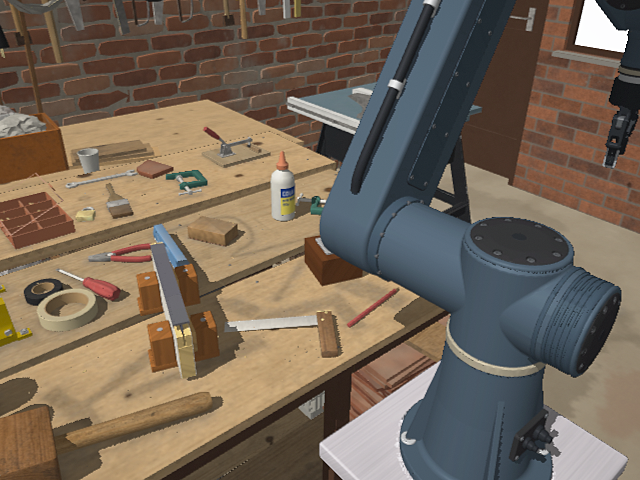

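View pics/top0.png

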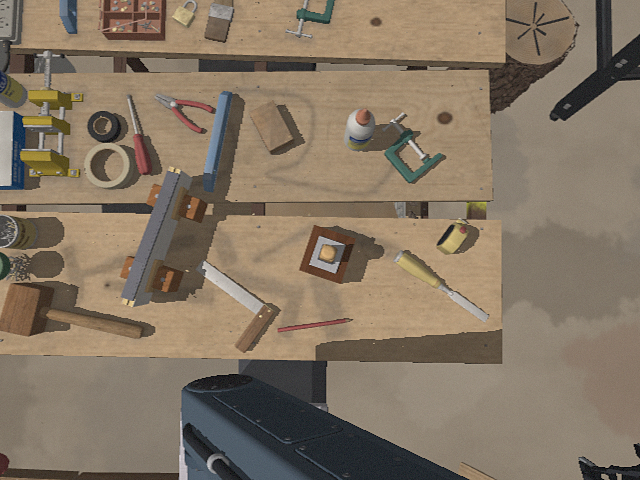

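The roller stands in its rest at top (328,252). The trim runs from (172,175) to (140,300), with the square, chisel and tape off to the right. I'll enlarge the trim and the rest.

```bash
python3 - <<'E'
import cv2,numpy as np
t=cv2.imread("pics/top0.png");s=cv2.imread("pics/scene0.png")
r=lambda im,x,y,w,h,k:cv2.resize(im[y:y+h,x:x+w],None,fx=k,fy=k,interpolation=cv2.INTER_CUBIC)
o=np.zeros((600,800,3),np.uint8)
a=r(t,110,160,100,150,4);o[:600,:400]=a
b=r(s,135,225,100,160,2.5);o[:400,400:650]=b
c=r(t,295,220,66,66,3);o[400:598,400:598]=c
cv2.imwrite("pics/crop1.png",o)
E
```

```text
(no output)
```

View pics/crop1.png

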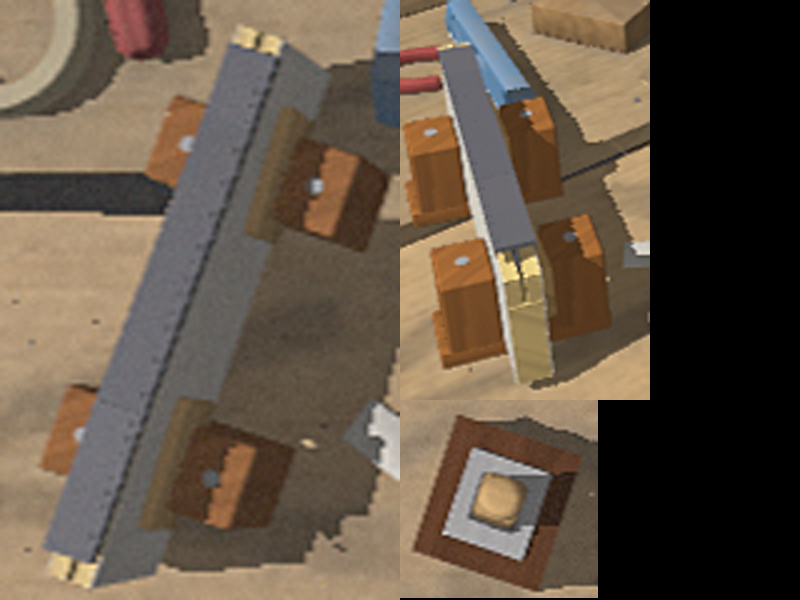

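The crop shows the grey cap with board ends exposed at both ends, and the rest turned about 17°. It doesn't show which end is raised, so I'll enlarge the ends for triangulation.

```bash
cat > h.py <<'E'
import numpy as np,cv2
from scipy.spatial.transform import Rotation as R
from station import readout,cams
CAM={'top':(443.87075956,313.94979855,246.42234388,[0.43078119,-0.12928115,0.9818348],[0.71034157,-0.70305909,0.02273384,-0.024616]),
'scene':(553.48391483,326.11472668,229.30561169,[-0.26214719,0.51732866,0.64489419],[-0.36406119,0.77998102,-0.46649864,0.20363712])}
def ray(c,u,v):
    f,cx,cy,e,q=CAM[c]; d=R.from_quat(q).apply([(u-cx)/f,(v-cy)/f,1]); return np.array(e),d/np.linalg.norm(d)
def atz(c,u,v,z):
    e,d=ray(c,u,v); return e+d*(z-e[2])/d[2]
def tri(p,q):
    a,d=ray('top',*p); b,g=ray('scene',*q)
    s=np.linalg.lstsq(np.c_[d,-g],b-a,rcond=None)[0]; x,y=a+s[0]*d,b+s[1]*g
    return (x+y)/2,np.linalg.norm(x-y)
def proj(c,X):
    f,cx,cy,e,q=CAM[c]; p=R.from_quat(q).inv().apply(np.array(X)-e); return f*p[0]/p[2]+cx,f*p[1]/p[2]+cy
E
python3 - <<'E'
import cv2,numpy as np
from h import *
t=cv2.imread("pics/top0.png");s=cv2.imread("pics/scene0.png")
r=lambda im,x,y,w,h,k:cv2.resize(im[y:y+h,x:x+w],None,fx=k,fy=k,interpolation=cv2.INTER_CUBIC)
o=np.vstack([np.hstack([r(t,110,280,40,30,10),r(t,155,160,40,30,10)]),np.hstack([r(s,160,310,40,30,10),r(s,140,230,40,30,10)])])
for i in range(0,800,50):o[::300,i]=255
cv2.imwrite("pics/crop2.png",o)
print(tri((128.75,298),(181.4,324.4)),tri((174.4,172),(157.2,244.8)))
E
```

```text
(array([0.38439294, 0.23737572, 0.10377536]), np.float64(0.0008854090441258635)) (array([0.63737269, 0.15617571, 0.0993528 ]), np.float64(0.0004320040431972689))
```

View pics/crop2.png

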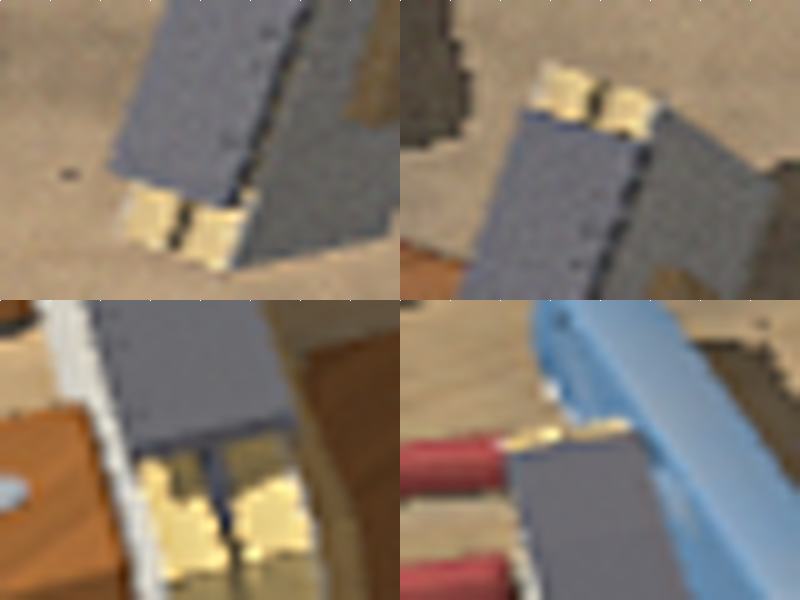

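The near (robot-side) end is the raised one: the tongue is visible under the cap and casts a shadow on the board edge (crop bottom-left). The far end is seated. Now the positions.

```bash
python3 - <<'E'
from h import *
np.set_printoptions(precision=4,suppress=True)
n=[tri((120.8,296.5),(173.3,324.3)),tri((133.2,300.3),(189.5,321.2))]
f=[tri((167.5,171),(150.7,245.2)),tri((180,174.2),(163.5,243.2))]
b=[tri((121.8,303.5),(175.5,338)),tri((133.5,307),(191.5,335.5))]
print(n,f,b,sep='\n')
# board plan at fixed z
fb=[atz('top',169,166.2,.105),atz('top',181,170,.105)]
F=[atz('top',167.5,171,.108),atz('top',180,174.2,.108)]
nb=[atz('top',121.8,303.5,.105),atz('top',133.5,307,.105)]
print(fb,nb,F); mf=sum(fb)/2; mn=sum(nb)/2; d=mn-mf; print(mf,mn,np.linalg.norm(d),np.degrees(np.arctan2(d[1],d[0])))
print('trim far mid',sum(F)/2,np.linalg.norm(F[0]-F[1]))
C=[(472,448),(552,472),(524,560),(443,535)]
P=[atz('top',295+(x-400)/3,220+(y-400)/3,.066) for x,y in C]
print(P,'crown c',sum(P)/4); 
for i in range(4):
    e=P[(i+1)%4]-P[i]; print(np.linalg.norm(e),np.degrees(np.arctan2(e[1],e[0])))
print('dome',atz('top',328.3,253.3,.142))
B=[(460,415),(581,458),(541,590),(415,550)]
P=[atz('top',295+(x-400)/3,220+(y-400)/3,.06) for x,y in B]; print('rest c',sum(P)/4)
for i in range(4):
    e=P[(i+1)%4]-P[i]; print(np.linalg.norm(e),np.degrees(np.arctan2(e[1],e[0])))
E
```

```text
[(array([0.3869, 0.25  , 0.109 ]), np.float64(0.0010276640332158567)), (array([0.3798, 0.2264, 0.1074]), np.float64(0.00038444351898130855))]
[(array([0.6383, 0.1688, 0.1027]), np.float64(0.0009390128076156072)), (array([0.633 , 0.1447, 0.1006]), np.float64(0.00039907197343524433))]
[(array([0.3727, 0.2547, 0.0939]), np.float64(0.0004254798085133127)), (array([0.3658, 0.2321, 0.0914]), np.float64(0.00015965557304464077))]
[array([0.6479, 0.1657, 0.105 ]), array([0.6404, 0.1414, 0.105 ])] [array([0.3733, 0.2497, 0.105 ]), array([0.3667, 0.2265, 0.105 ])] [array([0.6374, 0.1674, 0.108 ]), array([0.6311, 0.1422, 0.108 ])]
[0.6441 0.1536 0.105 ] [0.37   0.2381 0.105 ] 0.2868216261389197 162.86433896285786
trim far mid [0.6343 0.1548 0.108 ] 0.025941194689852686
[array([ 0.5139, -0.1368,  0.066 ]), array([ 0.4979, -0.1921,  0.066 ]), array([ 0.4371, -0.1732,  0.066 ]), array([ 0.4537, -0.1174,  0.066 ])] crown c [ 0.4757 -0.1549  0.066 ]
0.057592754163540004 -106.17978021263663
0.06362540655719086 162.74112338325816
0.05820061613881192 73.45231073711987
0.06326615682545235 -17.814573681770657
dome [ 0.4743 -0.1541  0.142 ]
rest c [ 0.4764 -0.1561  0.06  ]
0.08923106378317973 -109.08304196671268
0.09560222950468714 163.46452746596262
0.09125107169642221 73.01452296826636
0.09887417953630934 -17.755596207980155
```

Request:
send_rows(commands="85 0 0 0 -0.98;85 0 0 0 -0.98;85 0 0 0 -0.98;85 0 0 0 -0.98;85 0 0 0 -0.98;85 0 0 0 -0.98;85 0 0 0 -0.98;85 0 0 0 -0.98;85 0 0 0 -0.98;85 0 0 0 -0.98;85 0 0 0 -0.98;85 0 0 0 -0.98;85 0 0 0 -0.98;85 0 0 0 -0.98;85 0 0 0 -0.98", grip_force=80)

```text
t: 1.35
tcp_pos: [0.146, -0.6073, 0.2387]
tool_rot: [0.806, 0.591, 0.0, -0.001]
force: [0.4, 0.6, 0.4]
finger_gap: 0.993
gripper_force: 0.0
```

```bash
cat >> h.py <<'E'
def st():
    s=readout.sense(); M=R.from_quat(s['tool_rot']).as_matrix()
    return s,np.array(s['tcp_pos']),M,np.degrees(np.arctan2(M[1,0],M[0,0]))
def to(x,y,z,yaw=None):
    s,p,M,a=st(); d=M.T@(np.array([x,y,z])-p)/.02
    print('t',round(s['t'],2),'p',p.round(4),'yaw',round(a,2),'tilt',M[:,2].round(4),'F',np.round(s['force'],1),'gap',round(s['finger_gap'],3),'gf',np.round(s['gripper_force'],1))
    print('units',d.round(2),'spin',None if yaw is None else round((a-yaw)/4,2))
E
python3 -c "
from h import *
to(.475,-.1545,.22,72.4)"
```

```text
t 1.35 p [ 0.146  -0.6073  0.2387] yaw 72.5 tilt [-1.0e-04  1.3e-03 -1.0e+00] F [0.4 0.6 0.4] gap 0.993 gf 0.0
units [26.54  8.88  0.96] spin 0.03
```

Request:
send_rows(commands="85 0.9 0.3 0 0;85 0.9 0.3 0 0;85 0.9 0.3 0 0;85 0.9 0.3 0 0;85 0.9 0.3 0 0;85 0.9 0.3 0 0;85 0.9 0.3 0 0;85 0.9 0.3 0 0;85 0.9 0.3 0 0;85 0.9 0.3 0 0;85 0.9 0.3 0 0;85 0.9 0.3 0 0;85 0.9 0.3 0 0;85 0.9 0.3 0 0;85 0.9 0.3 0 0;85 0.9 0.3 0 0;85 0.9 0.3 0 0;85 0.9 0.3 0 0;85 0.9 0.3 0 0;85 0.9 0.3 0 0")

```text
t: 3.02
tcp_pos: [0.3702, -0.2999, 0.2392]
tool_rot: [0.807, 0.59, -0.0, -0.0]
force: [-0.4, -0.5, -0.3]
finger_gap: 0.996
gripper_force: 0.0
```

Request:
send_rows(commands="85 0.85 0.29 0.1 0;85 0.85 0.29 0.1 0;85 0.85 0.29 0.1 0;85 0.85 0.29 0.1 0;85 0.85 0.29 0.1 0;85 0.85 0.29 0.1 0;85 0.85 0.29 0.1 0;85 0.85 0.29 0.1 0;85 0.85 0.29 0.1 0;85 0.85 0.29 0.1 0;85 0 0 0 0;85 0 0 0 0")

```text
t: 4.02
tcp_pos: [0.4766, -0.156, 0.219]
tool_rot: [0.807, 0.591, -0.0, -0.0]
force: [-0.4, -0.9, 0.5]
finger_gap: 0.997
gripper_force: 0.0
```

```bash
python3 -c "
from h import *
to(.475,-.1545,.093,72.4)
d=cams.snapshot('wrist'); cv2.imwrite('pics/w1.png',d['pixels'][:,:,::-1]); print(d['intrinsics'],d['eye'],d['rotation'])"
```

```text
t 4.02 p [ 0.4766 -0.156   0.219 ] yaw 72.44 tilt [-8.e-04  1.e-04 -1.e+00] F [-0.4 -0.9  0.5] gap 0.997 gf 0.0
units [ 0.05 -0.09  6.3 ] spin 0.01
[[371.64829954   0.         323.67024793]
 [  0.         371.64829954 236.63203962]
 [  0.           0.           1.        ]] [ 0.50100312 -0.08158876  0.35382497] [ 0.97647519 -0.15113372 -0.02354006  0.15198906]
```

View pics/w1.png

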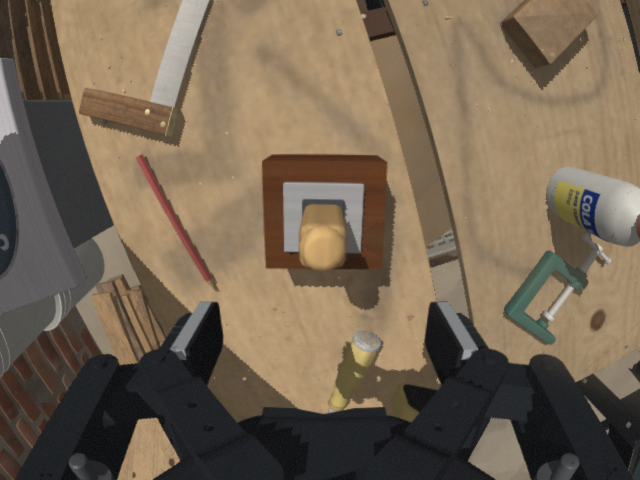

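The wrist picture shows the handle at (323,245), midway between the fingers (pads about 222 and 428), with the crown square to the image. I'll check its plan position by fisheye, then descend.

```bash
cat >> h.py <<'E'
def wray(d,u,v,z):
    K=d['intrinsics'];f=K[0,0];a=np.array([u-K[0,2],v-K[1,2]])/f;r=np.linalg.norm(a)+1e-12
    q=R.from_quat(d['rotation']).apply([*(a/r*np.sin(r)),np.cos(r)]);e=np.array(d['eye']);return e+q*(z-e[2])/q[2]
E
python3 -c "
from h import *
d=cams.snapshot('wrist')
print(wray(d,323,248,.138))
a=wray(d,284,183,.066);b=wray(d,363,183,.066);print(a,b,(a+b)/2,np.linalg.norm(a-b),np.degrees(np.arctan2(*(b-a)[1::-1])))
a=np.array(a);m=(a+b)/2;t=np.radians(72.5);print('centre',m[:2]-.029*np.array([np.cos(t),np.sin(t)]))
"
```

```text
[ 0.47733783 -0.15477853  0.138     ]
[ 0.45672439 -0.11820761  0.066     ] [ 0.51585143 -0.13703922  0.066     ] [ 0.48628791 -0.12762341  0.066     ] 0.0620534969822414 -17.666365094980964
centre [ 0.47756744 -0.1552812 ]
```

Request:
send_rows(commands="85 0 -0.1 0.7 0;85 0.05 0 0.9 0;85 0 0 0.9 0;85 0 0 0.9 0;85 0 0 0.4 0;85 0 0 0 0")

```text
t: 4.62
tcp_pos: [0.4736, -0.1554, 0.1418]
tool_rot: [0.808, 0.589, -0.001, -0.002]
force: [-0.0, 0.3, 0.5]
finger_gap: 0.991
gripper_force: 0.0
```

Request:
send_rows(commands="85 0.03 0.12 0.7 0;85 0 0 0.7 0;85 0 0 0.7 0;85 0 0 0.35 0;85 0 0 0 0;15 0 0 0 0;15 0 0 0 0;15 0 0 0 0;15 0 0 0 0;15 0 0 0 0;15 0 0 0 0;15 0 0 0 0;15 0 0 0 0;15 0 0 0 0;15 0 0 0 0", grip_force=80)

```text
t: 5.87
tcp_pos: [0.4775, -0.1555, 0.0951]
tool_rot: [0.807, 0.59, 0.0, 0.0]
force: [-1.8, 0.5, 5.8]
finger_gap: 0.343
gripper_force: 80.0
```

```bash
python3 -c "
from h import *
to(.475,-.1545,.093,72.4)"
```

```text
t 5.87 p [ 0.4775 -0.1555  0.0951] yaw 72.33 tilt [ 3.e-04 -4.e-04 -1.e+00] F [-1.8  0.5  5.8] gap 0.343 gf 80.0
units [ 0.01 -0.14  0.1 ] spin -0.02
```

Request:
send_rows(commands="15 0 0 -0.3 0;15 0 0 -0.5 0;15 0 0 -0.8 0;15 0 0 -0.9 0;15 0 0 -0.9 0;15 0 0 -0.9 0;15 0 0 -0.9 0;15 0 0 -0.9 0;15 0 0 -0.9 0;15 0 0 0 0;15 0 0 0 0", grip_force=100)

```text
t: 6.78
tcp_pos: [0.4777, -0.1554, 0.2351]
tool_rot: [0.807, 0.59, 0.0, 0.001]
force: [-0.3, 0.7, -3.9]
finger_gap: 0.34
gripper_force: 99.2
```

```bash
python3 -c "
from h import *
to(.627,.160,.235,72.3)
d=cams.snapshot('wrist'); cv2.imwrite('pics/w2.png',d['pixels'][:,:,::-1]);print(d['eye'],d['rotation'])"
```

```text
t 6.78 p [ 0.4777 -0.1554  0.2351] yaw 72.31 tilt [ 0.0019 -0.001  -1.    ] F [-0.3  0.7 -3.9] gap 0.34 gf 99.2
units [17.29  2.32  0.  ] spin 0.0
[ 0.50189754 -0.08093978  0.36983292] [ 0.97625514 -0.15242229 -0.02230144  0.15230233]
```

View pics/w2.png

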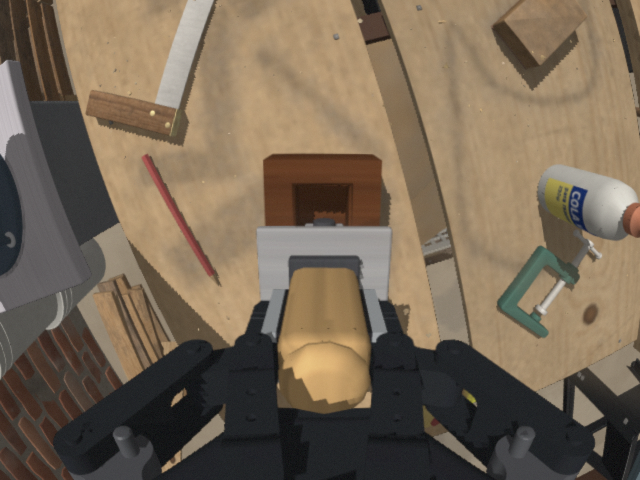

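The roller hangs upright in the pads. The crown is square in the image and the axle hub at (323,224) shows the axle along image-vertical, so it rolls along tool y, which is along the board. Next, over the seated end.

Request:
send_rows(commands="15 0.4 0.06 0 0;15 0.9 0.12 0 0;15 0.9 0.12 0 0;15 0.9 0.12 0 0;15 0.9 0.12 0 0;15 0.9 0.12 0 0;15 0.9 0.12 0 0;15 0.9 0.12 0 0;15 0.9 0.12 0 0;15 0.9 0.12 0 0;15 0.9 0.12 0 0;15 0.9 0.12 0 0;15 0.9 0.12 0 0;15 0.9 0.12 0 0;15 0.9 0.12 0 0;15 0.9 0.12 0 0;15 0.9 0.12 0 0;15 0.9 0.12 0 0;15 0.9 0.12 0 0;15 0.69 0.1 0 0")

```text
t: 8.5
tcp_pos: [0.6261, 0.162, 0.232]
tool_rot: [0.807, 0.59, -0.001, -0.001]
force: [0.7, 0.3, -3.5]
finger_gap: 0.341
gripper_force: 99.1
```

Request:
send_rows(commands="15 0 0 0.5 0;15 0 0 0.5 0;15 0 0 0.5 0;15 0 0 0 0")

```text
t: 8.83
tcp_pos: [0.6239, 0.1589, 0.2003]
tool_rot: [0.808, 0.59, -0.004, -0.002]
force: [-1.8, 0.5, -3.9]
finger_gap: 0.338
gripper_force: 99.0
```

```bash
python3 -c "
from h import *
to(.627,.160,.190,72.3)
d=cams.snapshot('wrist'); p=d['pixels'][:,:,::-1];cv2.imwrite('pics/w3.png',p)
d2=cams.snapshot('scene')['pixels'][:,:,::-1]
o=np.hstack([cv2.resize(p[120:420,150:500],(466,400)),cv2.resize(d2[170:390,110:290],(327,400))]);cv2.imwrite('pics/w3b.png',o)"
```

```text
t 8.83 p [0.6239 0.1589 0.2003] yaw 72.27 tilt [-0.0083 -0.0011 -1.    ] F [-1.8  0.5 -3.9] gap 0.338 gf 99.0
units [0.1  0.13 0.51] spin -0.01
```

View pics/w3b.png

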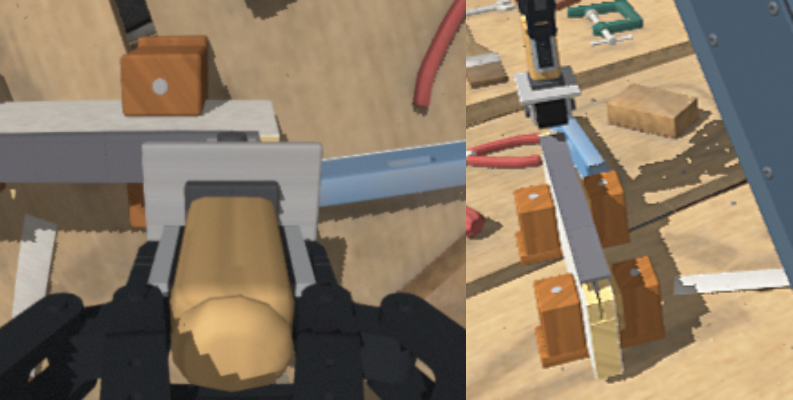

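The wheel is over the far end, with the trim horizontal in the wrist view (cap band rows about 133–183 of the crop), so it's aligned. I'll check the lateral offset numerically.

```bash
python3 -c "
from h import *
d=cams.snapshot('wrist');s,p,M,a=st();print(p)
for z in(.101,.105):
  for u,v in((195,220),(195,257)):
    X=wray(d,u,v,z); print(z,X.round(4),'tool-frame mm',(M[:,:2].T@(X-p)*1e3).round(1))
im=d['pixels'][:,:,::-1];o=cv2.resize(im[180:280,150:400],(800,320),interpolation=cv2.INTER_CUBIC);cv2.imwrite('pics/w4.png',o)
to(.627,.160,.190,72.3)
"
```

```text
[0.62656315 0.15910296 0.20387174]
0.101 [0.5465 0.1998 0.101 ] tool-frame mm [ 14.4 -88.5]
0.101 [0.5353 0.1748 0.101 ] tool-frame mm [-12.8 -91.6]
0.105 [0.5483 0.2003 0.105 ] tool-frame mm [ 15.4 -87. ]
0.105 [0.5373 0.1758 0.105 ] tool-frame mm [-11.3 -90. ]
t 8.98 p [0.6266 0.1591 0.2039] yaw 72.24 tilt [-1.e-03 -2.e-04 -1.e+00] F [-0.2 -0.3 -3.6] gap 0.334 gf 99.0
units [0.05 0.01 0.69] spin -0.01
```

View pics/w4.png

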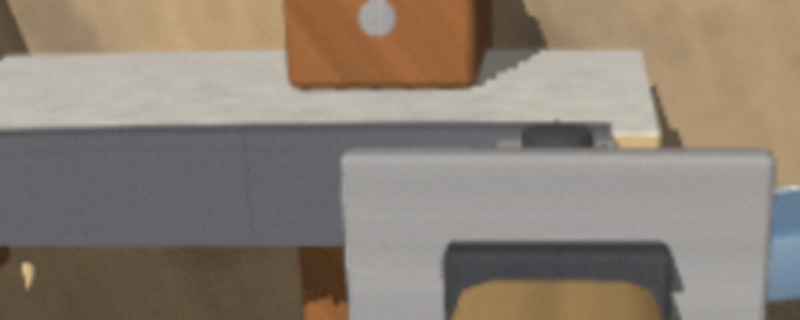

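Request:
send_rows(commands="15 0.05 0 0.3 0;15 0.03 0 0.3 0;15 0 0 0.25 0;15 0 0 0 0;15 0 0 0 0;15 0 0 0 0")

```text
t: 9.48
tcp_pos: [0.6274, 0.1615, 0.1874]
tool_rot: [0.807, 0.59, 0.0, 0.0]
force: [0.0, 0.3, -4.0]
finger_gap: 0.332
gripper_force: 99.0
```

Request:
send_rows(commands="15 0 0 0.05 0;15 0 0 0.05 0;15 0 0 0 0;15 0 0 0 0")

```text
t: 9.82
tcp_pos: [0.6273, 0.1615, 0.1854]
tool_rot: [0.807, 0.59, 0.0, 0.0]
force: [-0.3, -0.3, -4.1]
finger_gap: 0.339
gripper_force: 99.0
```

Request:
send_rows(commands="15 0 0 0.05 0;15 0 0 0.05 0;15 0 0 0 0;15 0 0 0 0")

```text
t: 10.15
tcp_pos: [0.6274, 0.1615, 0.1834]
tool_rot: [0.807, 0.59, 0.0, 0.0]
force: [0.4, -0.4, -3.8]
finger_gap: 0.336
gripper_force: 99.0
```

Request:
send_rows(commands="15 0 0 0.04 0;15 0 0 0 0;15 0 0 0 0")

```text
t: 10.4
tcp_pos: [0.6278, 0.1614, 0.1832]
tool_rot: [0.807, 0.59, 0.001, 0.0]
force: [0.3, -0.8, 0.9]
finger_gap: 0.335
gripper_force: 99.4
```

Request:
send_rows(commands="15 0 0 0.04 0;15 0 0 0 0;15 0 0 0 0")

```text
t: 10.65
tcp_pos: [0.6282, 0.1613, 0.183]
tool_rot: [0.807, 0.59, 0.001, 0.001]
force: [-0.7, -0.2, 5.2]
finger_gap: 0.335
gripper_force: 99.9
```

Request:
send_rows(commands="15 0 0 0.06 0;15 0 0 0.06 0;15 0 0 0 0;15 0 0 0 0")

```text
t: 10.98
tcp_pos: [0.6294, 0.161, 0.1826]
tool_rot: [0.807, 0.59, 0.002, 0.002]
force: [-1.1, -1.0, 13.1]
finger_gap: 0.335
gripper_force: 101.2
```

Request:
send_rows(commands="15 0 0 0.03 0;15 0 -0.1 0.02 0;15 0 -0.2 0.004 0;15 0 -0.2 0.004 0;15 0 -0.2 0.004 0;15 0 0 0 0")

```text
t: 11.48
tcp_pos: [0.616, 0.1654, 0.1821]
tool_rot: [0.807, 0.59, 0.003, 0.002]
force: [-1.8, -2.2, 15.8]
finger_gap: 0.34
gripper_force: 101.4
```

```bash
cat >> h.py <<'E'
def prog():
    s,p,M,a=st(); u=np.array([-.953,.303]);n=np.array([.303,.953]);e=np.array([.6365,.1568])
    print('t',round(s['t'],2),'along mm',((p[:2]-e)@u*1e3).round(1),'lat',((p[:2]-e)@n*1e3).round(1),'z',p[2].round(4),'F',np.round(s['force'],1),'M',np.round(s['ft_torque'],2),'tilt',M[:,2].round(4),'yaw',round(a,2),'gap',round(s['finger_gap'],3))
E
python3 -c "
from h import *
prog()"
```

```text
t 11.48 along mm 22.1 lat 2.0 z 0.1821 F [-1.8 -2.2 15.8] M [-0.5   0.31 -0.04] tilt [ 7.1e-03 -9.0e-04 -1.0e+00] yaw 72.34 gap 0.34
```

Request:
send_rows(commands="15 0 -0.2 0.014 0;15 0 -0.2 0.009 0;15 0 -0.2 0.005 0;15 0 -0.2 0.005 0;15 0 -0.2 0.005 0")

```text
t: 11.9
tcp_pos: [0.5985, 0.1711, 0.1817]
tool_rot: [0.807, 0.59, 0.004, 0.004]
force: [0.7, -3.4, 17.2]
finger_gap: 0.342
gripper_force: 101.6
```

Request:
send_rows(commands="15 0 -0.2 0.005 0;15 0 -0.2 0.005 0;15 0 -0.2 0.005 0;15 0 -0.2 0.005 0")

```text
t: 12.23
tcp_pos: [0.5832, 0.176, 0.1813]
tool_rot: [0.807, 0.59, 0.004, 0.003]
force: [-1.0, -4.0, 17.6]
finger_gap: 0.337
gripper_force: 101.7
```

Request:
send_rows(commands="15 -0.01 -0.2 0.006 0;15 -0.01 -0.2 0.006 0;15 0 -0.2 0.006 0;15 0 -0.2 0.006 0;15 0 -0.2 0.006 0")

```text
t: 12.65
tcp_pos: [0.5643, 0.182, 0.1808]
tool_rot: [0.807, 0.59, 0.004, 0.003]
force: [1.3, -3.3, 17.8]
finger_gap: 0.342
gripper_force: 101.8
```

Request:
send_rows(commands="15 0 -0.2 0.006 0;15 0 -0.2 0.006 0;15 0 -0.2 0.006 0;15 0 -0.2 0.006 0;15 0 -0.2 0.006 0")

```text
t: 13.07
tcp_pos: [0.5462, 0.1879, 0.1806]
tool_rot: [0.807, 0.59, 0.005, 0.004]
force: [0.1, -2.7, 19.6]
finger_gap: 0.338
gripper_force: 101.9
```

```bash
python3 -c "
from h import *
prog()"
```

```text
t 13.07 along mm 95.5 lat 2.2 z 0.1806 F [ 0.1 -2.7 19.6] M [-0.78  0.02  0.05] tilt [ 1.280e-02 -7.000e-04 -9.999e-01] yaw 72.35 gap 0.338
```

Request:
send_rows(commands="15 0 -0.2 0.004 0;15 0 -0.2 0.004 0;15 0 -0.2 0.004 0;15 0 -0.2 0.004 0;15 0 -0.2 0.004 0")

```text
t: 13.48
tcp_pos: [0.5272, 0.1941, 0.18]
tool_rot: [0.807, 0.59, 0.005, 0.004]
force: [2.2, -4.6, 20.9]
finger_gap: 0.345
gripper_force: 102.1
```

Request:
send_rows(commands="15 0 -0.2 0.004 0;15 0 -0.2 0.004 0;15 0 -0.2 0.004 0;15 0 -0.2 0.004 0;15 0 -0.2 0.004 0")

```text
t: 13.9
tcp_pos: [0.5078, 0.2002, 0.1794]
tool_rot: [0.807, 0.59, 0.005, 0.004]
force: [-0.2, -2.9, 21.7]
finger_gap: 0.342
gripper_force: 102.2
```

Request:
send_rows(commands="15 0 -0.2 0.002 0;15 0 -0.2 0.003 0;15 0 -0.2 0.003 0;15 0 -0.2 0.003 0;15 0 -0.2 0.003 0")

```text
t: 14.32
tcp_pos: [0.4898, 0.2062, 0.1793]
tool_rot: [0.807, 0.591, 0.006, 0.005]
force: [3.2, -5.2, 21.9]
finger_gap: 0.336
gripper_force: 102.3
```

Request:
send_rows(commands="15 0 -0.2 0.003 0;15 0 -0.2 0.003 0;15 0 -0.2 0.003 0;15 0 -0.2 0.003 0;15 0 -0.2 0.003 0")

```text
t: 14.73
tcp_pos: [0.4694, 0.2126, 0.1785]
tool_rot: [0.807, 0.59, 0.005, 0.003]
force: [-0.1, -3.9, 22.9]
finger_gap: 0.34
gripper_force: 102.4
```

```bash
python3 -c "
from h import *
prog()"
```

```text
t 14.73 along mm 176.1 lat 2.6 z 0.1785 F [-0.1 -3.9 22.9] M [-0.87  0.07 -0.06] tilt [ 1.130e-02  2.000e-04 -9.999e-01] yaw 72.35 gap 0.34
```

Request:
send_rows(commands="15 -0.02 -0.2 0.003 0;15 -0.02 -0.2 0.003 0;15 -0.02 -0.2 0.003 0;15 -0.02 -0.2 0.003 0;15 -0.02 -0.2 0.003 0")

```text
t: 15.15
tcp_pos: [0.4523, 0.2176, 0.1786]
tool_rot: [0.807, 0.59, 0.008, 0.004]
force: [3.7, -2.6, 22.2]
finger_gap: 0.339
gripper_force: 102.3
```

Request:
send_rows(commands="15 0 -0.2 0.003 0;15 0 -0.2 0.003 0;15 0 -0.2 0.003 0;15 0 -0.2 0.003 0;15 0 -0.2 0.003 0")

```text
t: 15.57
tcp_pos: [0.4314, 0.2242, 0.1778]
tool_rot: [0.807, 0.59, 0.006, 0.003]
force: [-0.1, -1.1, 21.7]
finger_gap: 0.34
gripper_force: 102.3
```

```bash
python3 -c "
from h import *
prog()"
```

```text
t 15.57 along mm 215.9 lat 2.1 z 0.1778 F [-0.1 -1.1 21.7] M [-0.16 -0.14 -0.03] tilt [ 0.013   0.0033 -0.9999] yaw 72.3 gap 0.34
```

Request:
send_rows(commands="15 -0.01 -0.2 0.005 0;15 -0.01 -0.2 0.005 0;15 0 -0.2 0.005 0;15 0 -0.2 0.005 0;15 0 -0.2 0.005 0;15 0 -0.2 0.005 0")

```text
t: 16.07
tcp_pos: [0.409, 0.2313, 0.1771]
tool_rot: [0.807, 0.59, 0.007, 0.003]
force: [1.0, 0.1, 23.6]
finger_gap: 0.339
gripper_force: 102.4
```

Request:
send_rows(commands="15 0 -0.2 0.005 0;15 0 -0.2 0.005 0;15 0 -0.2 0.005 0;15 0 -0.1 0.003 0;15 0 0 0 0")

```text
t: 16.48
tcp_pos: [0.3946, 0.236, 0.1768]
tool_rot: [0.807, 0.59, 0.006, 0.002]
force: [-0.0, 0.3, 25.1]
finger_gap: 0.338
gripper_force: 102.8
```

```bash
python3 -c "
from h import *
prog()
d=cams.snapshot('wrist')['pixels'][:,:,::-1];s=cams.snapshot('scene')['pixels'][:,:,::-1]
o=np.hstack([cv2.resize(d[150:350,220:420],(400,400),interpolation=2),cv2.resize(s[240:400,110:270],(400,400),interpolation=2)]);cv2.imwrite('pics/e1.png',o)"
```

```text
t 16.48 along mm 254.5 lat 2.1 z 0.1768 F [-0.   0.3 25.1] M [0.05 0.12 0.01] tilt [ 0.0122  0.0043 -0.9999] yaw 72.31 gap 0.338
```

View pics/e1.png

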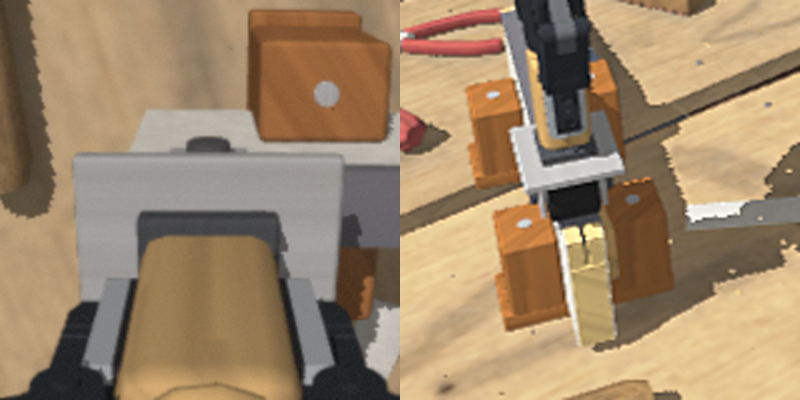

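The wheel is centred on the board with its cap end pressed down (scene crop about 585,225). I'll go the last few millimetres to the tip.

Request:
send_rows(commands="15 0 -0.15 0.002 0;15 0 -0.15 0.002 0;15 0 -0.12 0.002 0;15 0 0 0 0")

```text
t: 16.92
tcp_pos: [0.3866, 0.2385, 0.1766]
tool_rot: [0.807, 0.59, 0.006, 0.002]
force: [-1.2, 0.9, 25.9]
finger_gap: 0.34
gripper_force: 102.8
```

```bash
python3 -c "
from h import *
prog()"
```

```text
t 16.92 along mm 262.9 lat 2.2 z 0.1766 F [-1.2  0.9 25.9] M [0.06 0.16 0.02] tilt [ 0.0121  0.0044 -0.9999] yaw 72.3 gap 0.34
```

Request:
send_rows(commands="15 0 0 -0.3 0;15 0 0 -0.6 0;15 0 0 -0.8 0;15 0 0 -0.8 0;15 0 0 -0.6 0;15 0 0 0 0;15 0 0 0 0")

```text
t: 17.5
tcp_pos: [0.3818, 0.2367, 0.2343]
tool_rot: [0.807, 0.59, -0.0, -0.0]
force: [-0.4, -0.1, -4.4]
finger_gap: 0.34
gripper_force: 99.3
```

```bash
python3 -c "
from h import *
s=cams.snapshot('scene')['pixels'][:,:,::-1];t=cams.snapshot('top')['pixels'][:,:,::-1]
o=np.hstack([cv2.resize(s[225:385,130:230],(375,600),interpolation=2),cv2.resize(t[160:310,110:210],(400,600),interpolation=2)]);cv2.imwrite('pics/e2.png',o)
to(.4777,-.1554,.235,72.3)"
```

```text
t 17.6 p [0.3811 0.2364 0.2335] yaw 72.31 tilt [-2.8e-03 -7.0e-04 -1.0e+00] F [ 0.4  0.2 -4.6] gap 0.34 gf 99.3
units [-17.2   10.56  -0.08] spin 0.0
```

View pics/e2.png

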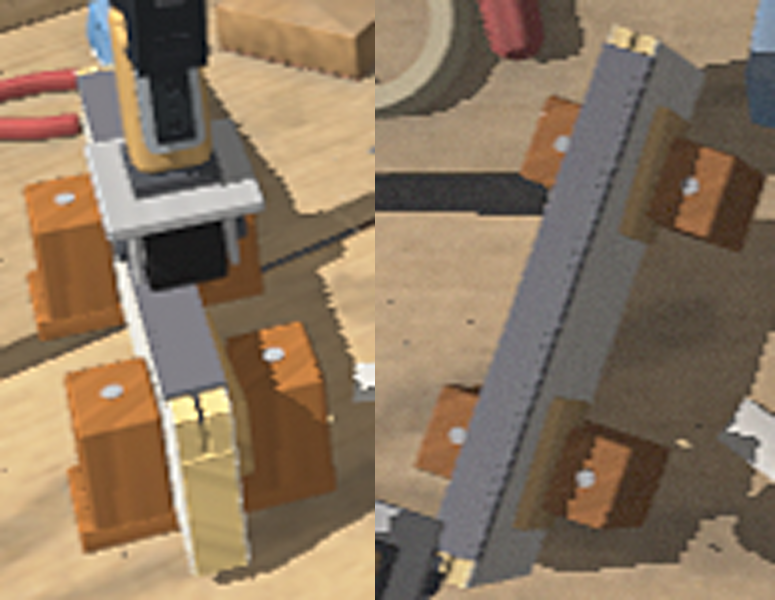

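The trim now lies flush end to end: the near end (about 200,390) shows no tongue or gap. Next I'll return the roller to its rest.

Request:
send_rows(commands="15 -0.4 0.25 0 0;15 -0.9 0.55 0 0;15 -0.9 0.55 0 0;15 -0.9 0.55 0 0;15 -0.9 0.55 0 0;15 -0.9 0.55 0 0;15 -0.9 0.55 0 0;15 -0.9 0.55 0 0;15 -0.9 0.55 0 0;15 -0.9 0.55 0 0;15 -0.9 0.55 0 0;15 -0.9 0.55 0 0;15 -0.9 0.55 0 0;15 -0.9 0.55 0 0;15 -0.9 0.55 0 0;15 -0.9 0.55 0 0;15 -0.9 0.55 0 0;15 -0.9 0.55 0 0;15 -0.9 0.55 0 0;15 -0.6 0.4 0 0")

```text
t: 19.27
tcp_pos: [0.4784, -0.1575, 0.2336]
tool_rot: [0.808, 0.589, -0.001, -0.0]
force: [0.6, -0.9, -4.2]
finger_gap: 0.338
gripper_force: 99.2
```

Request:
send_rows(commands="15 0 0 0 0;15 0 0 0 0;15 0 0 0 0;15 0 0 0 0")

```text
t: 19.6
tcp_pos: [0.4778, -0.154, 0.2342]
tool_rot: [0.807, 0.59, -0.0, -0.001]
force: [0.1, 0.7, -3.2]
finger_gap: 0.334
gripper_force: 99.1
```

```bash
python3 -c "
from h import *
to(.4775,-.1555,.155,72.33)"
```

```text
t 19.6 p [ 0.4778 -0.154   0.2342] yaw 72.36 tilt [-0.0017  0.0014 -1.    ] F [ 0.1  0.7 -3.2] gap 0.334 gf 99.1
units [-0.08  0.02  3.96] spin 0.01
```

Request:
send_rows(commands="15 -0.07 0 0.6 0;15 0 0 0.9 0;15 0 0 0.9 0;15 0 0 0.9 0;15 0 0 0.6 0;15 0 0 0 0;15 0 0 0 0;15 0 0 0 0")

```text
t: 20.27
tcp_pos: [0.4788, -0.1563, 0.1574]
tool_rot: [0.807, 0.59, 0.0, 0.001]
force: [-0.5, -0.2, -4.0]
finger_gap: 0.337
gripper_force: 99.2
```

```bash
python3 -c "
from h import *
to(.4775,-.1555,.096,72.33)
d=cams.snapshot('wrist')['pixels'][:,:,::-1];cv2.imwrite('pics/r1.png',cv2.resize(d[120:420,180:480],(600,600)))"
```

```text
t 20.27 p [ 0.4788 -0.1563  0.1574] yaw 72.36 tilt [ 1.2e-03 -7.0e-04 -1.0e+00] F [-0.5 -0.2 -4. ] gap 0.337 gf 99.2
units [ 0.02 -0.08  3.07] spin 0.01
```

View pics/r1.png

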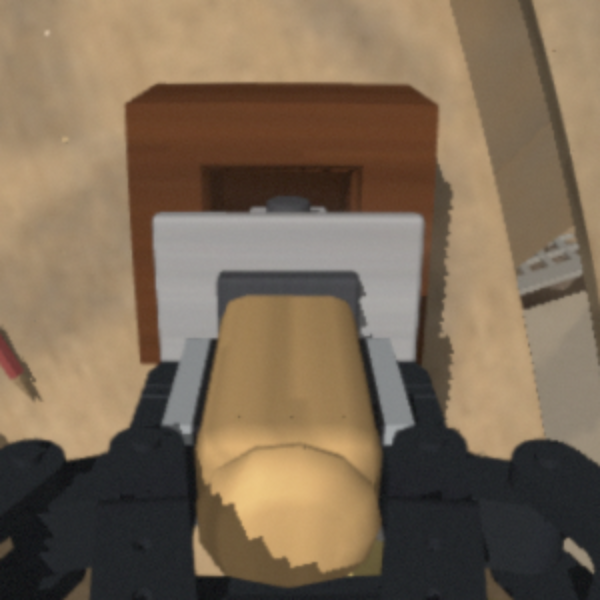

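The well centre (282) lies slightly left of the crown centre (288), about 1.6 mm in tool −y. That matches the recorded pose, so I'll correct and lower.

Request:
send_rows(commands="15 0.02 -0.08 0.2 0;15 0 0 0.4 0;15 0 0 0.4 0;15 0 0 0.2 0;15 0 0 0 0;15 0 0 0 0")

```text
t: 20.82
tcp_pos: [0.4766, -0.1555, 0.1321]
tool_rot: [0.807, 0.59, -0.0, -0.001]
force: [0.4, -0.9, -2.9]
finger_gap: 0.34
gripper_force: 99.3
```

```bash
python3 -c "
from h import *
to(.4775,-.1555,.096,72.33)"
```

```text
t 20.82 p [ 0.4766 -0.1555  0.1321] yaw 72.31 tilt [-1.1e-03  7.0e-04 -1.0e+00] F [ 0.4 -0.9 -2.9] gap 0.34 gf 99.3
units [0.01 0.05 1.8 ] spin -0.01
```

In the well (wheel bottom about 53 mm) with no contact force.

Request:
send_rows(commands="15 0 0.04 0.4 0;15 0 0 0.5 0;15 0 0 0.5 0;15 0 0 0.3 0;15 0 0 0 0;15 0 0 0 0;15 0 0 0 0")

```text
t: 21.4
tcp_pos: [0.4777, -0.1559, 0.0986]
tool_rot: [0.807, 0.59, 0.0, 0.0]
force: [-0.8, -0.2, -2.6]
finger_gap: 0.341
gripper_force: 99.4
```

```bash
python3 -c "
from h import *
to(.4775,-.1555,.095,72.33)"
```

```text
t 21.4 p [ 0.4777 -0.1559  0.0986] yaw 72.31 tilt [ 1.e-04 -0.e+00 -1.e+00] F [-0.8 -0.2 -2.6] gap 0.341 gf 99.4
units [ 0.02 -0.02  0.18] spin -0.0
```

Request:
send_rows(commands="15 0 0 0.08 0;15 0 0 0.08 0;15 0 0 0 0;15 0 0 0 0")

```text
t: 21.73
tcp_pos: [0.4776, -0.1559, 0.0956]
tool_rot: [0.807, 0.59, 0.0, 0.0]
force: [-0.4, -0.1, -3.2]
finger_gap: 0.335
gripper_force: 99.4
```

Request:
send_rows(commands="15 0 0 0.04 0;15 0 0 0.04 0;15 0 0 0 0;15 0 0 0 0")

```text
t: 22.07
tcp_pos: [0.4778, -0.1559, 0.0951]
tool_rot: [0.807, 0.59, 0.0, 0.0]
force: [-1.6, 0.9, 6.5]
finger_gap: 0.34
gripper_force: 100.8
```

Seated at the same height as before the pick. Releasing and withdrawing.

Request:
send_rows(commands="40 0 0 -0.03 0;85 0 0 0 0;85 0 0 0 0;85 0 0 0 0;85 0 0 0 0;85 0 0 0 0;85 0 0 0 0;85 0 0 0 0;85 0 0 -0.3 0;85 0 0 -0.6 0;85 0 0 -0.9 0;85 0 0 -0.9 0;85 0 0 -0.9 0;85 0 0 -0.9 0;85 0 0 -0.9 0;85 0 0 -0.9 0;85 0 0 0 0;85 0 0 0 0")

```text
t: 23.57
tcp_pos: [0.4781, -0.1561, 0.2215]
tool_rot: [0.807, 0.59, 0.001, 0.001]
force: [-0.4, 0.2, -0.2]
finger_gap: 0.996
gripper_force: 0.0
```

```bash
python3 -c "
from h import *
to(.4775,-.1555,.22,72.33)
w=cams.snapshot('wrist')['pixels'][:,:,::-1];s=cams.snapshot('scene')['pixels'][:,:,::-1]
o=np.hstack([cv2.resize(w[100:340,180:460],(466,400)),cv2.resize(s[225:385,130:258],(320,400),interpolation=2)]);cv2.imwrite('pics/f1.png',o)"
```

```text
t 23.57 p [ 0.4781 -0.1561  0.2215] yaw 72.31 tilt [ 0.0024 -0.0015 -1.    ] F [-0.4  0.2 -0.2] gap 0.996 gf 0.0
units [ 0.02 -0.04  0.08] spin -0.0
```

View pics/f1.png

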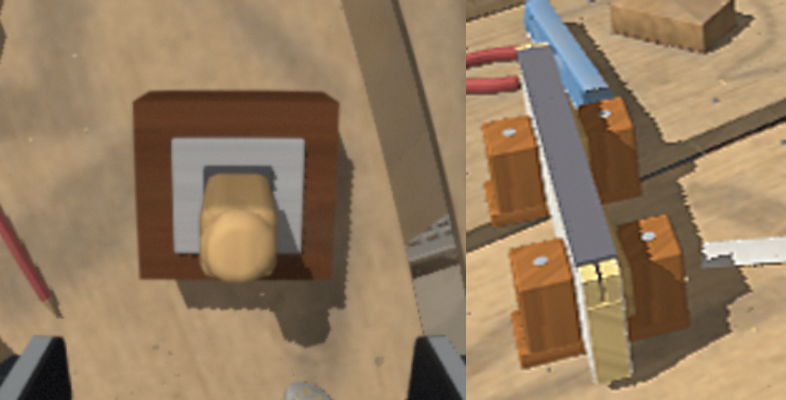

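The roller hangs upright with its crown flat on the rest (238,195). The trim lies straight on the board edge up to its near end (598,262), and the other tools were not touched.

```bash
python3 -c "
from station import sign_off
print(sign_off())"
```

```text
the job is handed in; nothing more can be done
None
```

I rolled the trim down from the seated end to the raised end at roughly 17–30 N, and it looks flush along its whole length. The roller is back upright in its rest and the other tools weren't touched; I handed the job in at about 24 s, and no verdict was returned.

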